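# Load a sample cell and open the light gate one true turn past the wheel's play

### The arm

A 6-joint arm with a two-finger parallel gripper is mounted at the origin on a cart in front of the work surface, level with it; the furniture and walls round the work are solid. World frame = base frame: x ahead of the robot, y to its left, z up, the work surface at z = 0. Lengths are in mm, angles in rad, forces in N, time in s.
With the tool pointing down it reaches from about 425 to 950 mm from the base axis. Payload 14.7 kg.
Tool frame: the origin (TCP) lies midway between the tips of the shut fingers; the grasp point (between the pads) lies 19 mm behind it (grasp_offset is the distance from the TCP to the grasp point, in mm); z points along the fingers, y is the line along which they close (so a half turn about z gives the same grasp; the last joint's range is limited). The gripper opens to 85 mm and grips with 20 to 120 N. Pads are 22 mm wide; open, the fingers measure 114 mm over their backs; the gripper's body (76 mm by 85 mm) begins 54 mm behind the grasp point. The pads swing forward as they close: fully open they stand 13 mm farther back than shut.
Start: joints at [1.288, 0.48, 1.596, -0, 1.065, -0.047], TCP at [151.829, 632.013, 211.197] pointing down, gripper open.
Joint ranges: [-2.75, 2.75], [-0.82, 2.05], [0.23, 2.67], [-1.56, 4.7], [0.09, 2.69], [-2.92, 2.92]. Speed limits (rad/s): [1.89, 1.89, 2.39, 3.01, 3.01, 3.01].

### API

Orientations are given as a unit quaternion [x, y, z, w].
In Python, from rig import read_state, grab_frame, calibration, finish_job, grasp_offset gives the robot as it stands.
- The arm moves only by the shell command python3 -m creep 'ROWS' [OPENING] [FORCE]. ROWS is JSON, a list of rows, each a list of 4 numbers: the shift along the tool's x, y, z in mm, then the turn about the tool's z in degrees. A call has 1 to 12 rows; each row shifts and turns the commanded pose from where the row before left it, along the tool's axes as they then stand; what a row does not reach is not made up. A row lasts 1/12 s, in which the tool goes at most 41.7 mm and 7.16 degrees, less where a joint would pass 70% of its speed; a pose out of reach is approached as far as the arm can. A call is refused whole if a number of a shift passes 41.7 or a number of a turn 7.16, either way. A call with a gripper value outside its range is refused whole. OPENING is the gripper command: -1 is fully open, 1 is shut, values between are in proportion, set as the call begins (- or left out, the last holds). The fingers move at their own pace and stop on an object; FORCE is the grip in N (left out, the last holds). Time passes only in rows, so rows that do not move let the fingers close. It gives the time, the measured TCP pose, the force, the opening and the grip force at its end, in the units of the state.
- read_state(): the state, without advancing time (a new reading comes with each control period).
- grab_frame(name): name is "scene" or "top" or "wrist"; returns the picture (420x560x3 uint8, red, green, blue); there is no depth.
- calibration(name): a dict with "camera_matrix" (3x3 intrinsics, pixels), "k1" (the pictures are not rectified: a ray, as slopes to the right and down, at radius r is drawn at 1 + k1 r^2 times it, then the intrinsics apply), "rvec" (rotation vector, rad) and "tvec" (3), from world to camera coordinates, as OpenCV has them; the wrist camera has in their place "mount" (4x4, takes a point from camera to tool coordinates, whose origin is the TCP and whose axes are the flange's). Camera axes: x right, y down, z forward; pixel columns grow to the right and rows downward; lengths in mm; the calibration is good to about 2 mm. A picture is of the moment at which its call begins: read the wrist's pose just before it. calibration takes no time and is no camera call.
- finish_job(): hands the job in; it is judged then, once.
The state is a dict: "t": time; "joint_pos": joint angles; "joint_vel": joint speeds; "tau": joint torques, N m; "position": TCP position; "tool_rot": TCP orientation; "force": force on the tool from outside, world axes, zero at the start; "moment": the same for the moment, N m; "grip_width": finger opening in mm; "finger_force": force on a finger pad.
Only numpy, scipy, OpenCV 4.12 (cv2) and the standard library are available. Lean on these libraries where they do the work, as an engineer would, in place of code of your own. Each camera call takes 0.05 s, during which the arm holds its last target. There are 200 camera calls.

### The job

Set the sample cell upright in the middle of the small stage of the optical bench, its clear faces squarely facing the lamp and the detector. Then open the lamp's gate by one full turn of the drive nut, to within a twentieth of a turn: turn the handwheel anticlockwise seen from above, and since the worn wheel has play before it drives the nut, do not count the turning that only takes up the play. Let go of everything and leave the roll of tape and the steel weight where they are.

Things in the scene. Friction and masses are not known exactly. Their poses are not given: they have to be found in the camera images.
- bench: fixed optical bench, aluminium base 130 x 360 x 12 mm; origin: centre of its underside, z up, y along the light path. Grey lamp housing (100 x 110 mm, top at 87 mm) centred at y = +115 mm, handwheel above it, gate blade's front at y = +51 mm; grey detector (80 x 50 mm, top at 97 mm) centred at y = -147 mm, its snout ends at y = -112 mm; the stage lies between
- stage_top (a point): centre of the top face of the stage, a dark steel square block 62 x 62 mm, its top 24 mm above the table (bench x = 0, y = -45 mm)
- cell: loose sample cell, 40 x 34 x 85 mm, 110 to 230 g: glass block between two opaque aluminium cheeks, black cap. Origin: centre of its underside, z up. The clear glass faces look along its own +y and -y (frame 34 mm deep); the cheeks are on +x and -x (40 mm apart, the better grip). Set right, its y axis is parallel to the bench's y axis (either way round)
- wheel_axis (a point): point on the upright turning axis of the handwheel (bench x = 0, y = +115 mm), 175 mm above the table, level with knob_grip
- knob_grip (a point): middle of the black crank knob that stands up from the wheel's rim, 52 mm from the wheel axis: 23 mm thick, 42 mm tall (151 to 193 mm above the table), this point at 175 mm. The knob spins freely on its pin, so it can be held and carried round in a circle without turning the hand
- stem_top (a point): top of the rising steel stem, which carries the gate blade. At the start the gate is shut and this point is 169 mm above the bench's underside; it does not move while the play is taken up and then rises 6 mm for each full turn of the nut
- tape_roll: loose bystander: roll of grey tape 82 mm across, 24 mm high, lying on the table; origin at the centre of its underside
- weight: loose bystander: steel weight with a knob, 42 x 42 x 56 mm; origin at the centre of its underside
- handwheel: dark steel wheel, 114 mm over the rim, three spokes, rim top 150 mm above the table, stem in its middle up to 170 mm; origin on its axis. Opens anticlockwise from above. It first turns loosely through the rest of its play (0.5 to 2 rad, differs each time, about 0.6 N at the knob), then drives the nut stiffly (0.45 N m, 5 to 9 N at the knob). It stays where it is left

How it is judged:
By the outcome, as a careful person would: the job done as asked, in the order asked, and still so for the second after the job is handed in, with the robot touching nothing.
It also fails if it takes over 72 s, if anything falls off the work surface, if the arm or the gripper's body presses on something with over 40 N, if the wrist force passes 120 N, or if a joint passes its speed limit or range.

## Working session

There is one attempt and no reset: what is moved stays moved. The work goes in short steps, Python scripts to look and compute and a shell command to move; the robot and the scene stay as the last step left them, time stands still between calls to the robot, and variables do not carry over. Pictures are saved under pics/ and viewed, at most 10 in all, crops included, and the job is handed in when it is done.

```bash
mkdir -p pics; python3 - <<'E'
from rig import *
import cv2, numpy as np
print(read_state()); print(grasp_offset)
for n in("scene","top","wrist"):
    print(n,calibration(n))
    cv2.imwrite(f"pics/{n}0.png",grab_frame(n)[:,:,::-1])
E
ls
```

```text
{'t': 0.0, 'joint_pos': array([ 1.28841180e+00,  4.80816742e-01,  1.59685794e+00,  6.70521256e-06,
        1.06509757e+00, -4.66229653e-02]), 'joint_vel': array([-5.61704152e-04,  1.38843167e-04, -5.96315921e-04, -7.48368400e-05,
       -3.60874832e-04,  2.91316285e-04]), 'tau': array([-6.42736733e-03, -9.50638175e+01, -4.30199718e+01, -2.11815577e-04,
        1.19376514e-02, -2.97368342e-05]), 'position': array([151.70250254, 631.61180075, 210.58813541]), 'tool_rot': array([ 1.17609553e-01,  9.93059739e-01, -5.81357383e-04, -9.94797349e-05]), 'force': array([-0.91766009,  0.6408681 , -0.0150397 ]), 'moment': array([-0.01029773, -0.01680245,  0.03477542]), 'finger_force': 0.0, 'grip_width': 85.46419933900937}
18.700000000000003
scene {'camera_matrix': array([[522.71866259,   0.        , 271.75412985],
       [  0.        , 522.71866259, 214.11123839],
       [  0.        ,   0.        ,   1.        ]]), 'k1': -0.06949937057706182, 'rvec': array([ 2.42436911, -0.25961267,  0.09396553]), 'tvec': array([-566.31909465,  209.70366883, 1600.04921074])}
top {'camera_matrix': array([[493.37419064,   0.        , 277.65734552],
       [  0.        , 493.37419064, 210.7635477 ],
       [  0.        ,   0.        ,   1.        ]]), 'k1': 0.01711350075417678, 'rvec': array([ 2.09976734, -2.14880949,  0.19458728]), 'tvec': array([  61.05184324,  630.67129506, 1306.38999059])}
wrist {'camera_matrix': array([[355.14277218,   0.        , 282.22846559],
       [  0.        , 355.14277218, 206.88121321],
       [  0.        ,   0.        ,   1.        ]]), 'k1': -0.017039336551069498, 'mount': array([[ 6.48672592e-04, -9.53448507e-01, -3.01555175e-01,
         7.74578279e+01],
       [ 9.99999769e-01,  5.57451192e-04,  3.88557202e-04,
         4.74240949e-01],
       [-2.02366993e-04, -3.01555357e-01,  9.53448649e-01,
        -1.62231573e+02],
       [ 0.00000000e+00,  0.00000000e+00,  0.00000000e+00,
         1.00000000e+00]])}
pics
```

View pics/scene0.png

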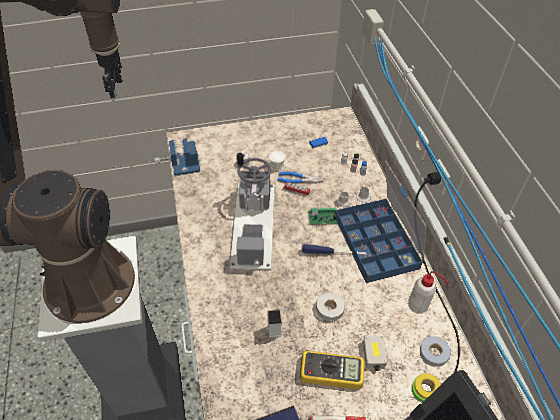

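View pics/top0.png

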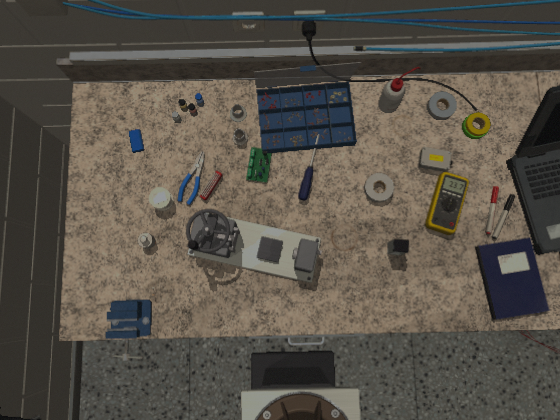

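The scene view shows the bench at about (255,215) with the cell standing at (274,325). In the top view the wheel is at (209,231), the knob at (193,244), the stage at (270,250) and the cell at (400,246). I'll enlarge those areas.

```bash
python3 - <<'E'
import cv2, numpy as np
t=cv2.imread("pics/top0.png"); s=cv2.imread("pics/scene0.png")
R=lambda im,x,y,w,h,k:cv2.resize(im[y:y+h,x:x+w],None,fx=k,fy=k,interpolation=cv2.INTER_CUBIC)
c=np.zeros((600,800,3),np.uint8)
c[:440,:600]=R(t,180,190,150,110,4)        # top bench k4 origin 180,190
c[:200,600:800]=R(t,380,225,40,40,5)       # top cell k5
c[200:440,600:800]=R(s,255,303,40,48,5)    # scene cell k5
c[440:600,0:160]=R(t,130,225,40,40,4)
cv2.imwrite("pics/c1.png",c)
cv2.imwrite("pics/c2.png",R(s,215,140,75,140,4.2))
E
```

```text
(no output)
```

View pics/c1.png

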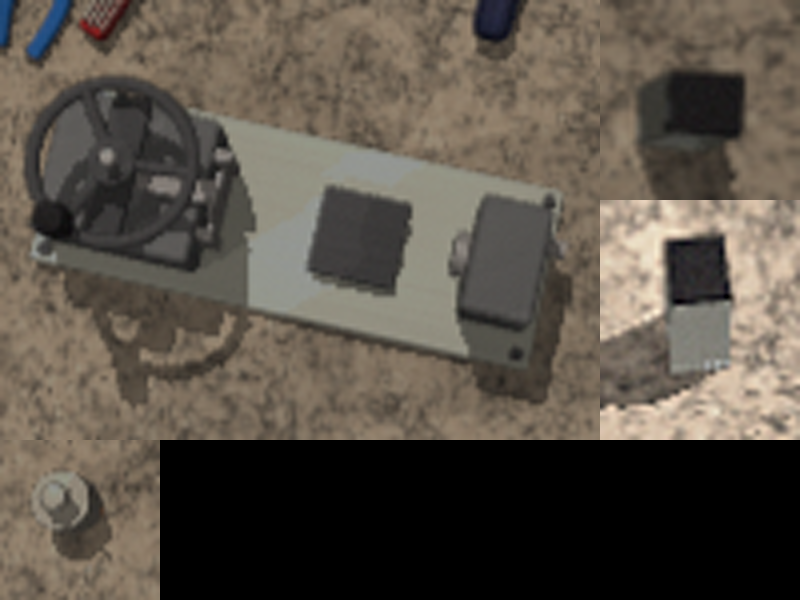

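View pics/c2.png

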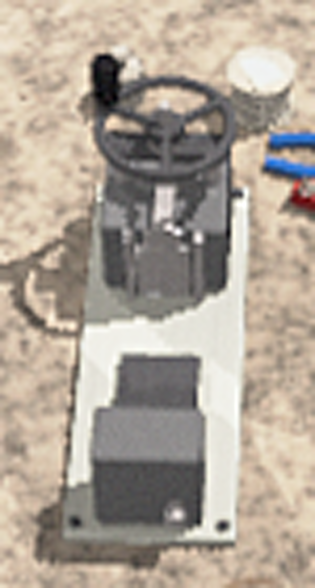

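c1 (×4 from (180,190)) shows the stem top at (106,157), the knob at (53,216) and the stage corners at (328,186), (411,203), (389,293) and (307,274). The cell is at ×5: its cap spans crop x 66–144 and y 72–138, and the scene view has the cap plus the light cheek below it. In c2 the stem is at (166,112), the knob top at (106,62), and the stage's far edge runs (121,354)–(201,357).

```bash
cat > h.py <<'E'
import cv2, numpy as np
from rig import *
from scipy.spatial.transform import Rotation as Ro
def ray(n,uv,st=None):
    c=calibration(n); K=c["camera_matrix"]
    p=cv2.undistortPoints(np.array([[uv]],float),K,np.array([c["k1"],0,0,0,0.]))[0,0]
    d=np.array([p[0],p[1],1.])
    if n!="wrist":
        R=cv2.Rodrigues(c["rvec"])[0]; return -R.T@c["tvec"],R.T@d
    M=c["mount"];T=Ro.from_quat(st["tool_rot"]).as_matrix()
    return T@M[:3,3]+st["position"],T@(M[:3,:3]@d)
def onz(r,z): o,d=r; return o+d*(z-o[2])/d[2]
def tri(rs):
    A=0;b=0
    for o,d in rs:
        d=d/np.linalg.norm(d);P=np.eye(3)-np.outer(d,d);A=A+P;b=b+P@o
    X=np.linalg.solve(A,b)
    e=[np.linalg.norm(np.cross(X-o,d/np.linalg.norm(d))) for o,d in rs]
    return X.round(1),np.round(e,1)
def pix(n,X,st=None):
    c=calibration(n);K=c["camera_matrix"]
    k=np.array([c["k1"],0,0,0,0.])
    if n!="wrist": return cv2.projectPoints(np.array([X],float),c["rvec"],c["tvec"],K,k)[0].ravel()
    T=Ro.from_quat(st["tool_rot"]).as_matrix();M=c["mount"]
    p=M[:3,:3].T@(T.T@(np.array(X)-st["position"])-M[:3,3])
    return cv2.projectPoints(p.reshape(1,3),np.zeros(3),np.zeros(3),K,k)[0].ravel()
E
python3 - <<'E'
from h import *
np.set_printoptions(suppress=True,precision=1)
B=lambda u,v:((u+.5)/4-.5+180,(v+.5)/4-.5+190)
C=lambda u,v:((u+.5)/5-.5+380,(v+.5)/5-.5+225)
D=lambda u,v:((u-600+.5)/5-.5+255,(v-200+.5)/5-.5+303)
S=lambda u,v:((u+.5)/4.2-.5+215,(v+.5)/4.2-.5+140)
t=lambda p:ray("top",p); s=lambda p:ray("scene",p)
stem=tri([t(B(106,157)),s(S(166,112))]);print("stem",stem)
kn=tri([t(B(53,216)),s(S(106,62))]);print("knobtop",kn)
st=[onz(t(B(*p)),24) for p in((328,186),(411,203),(389,293),(307,274))]
print("stage",np.mean(st,0),*st)
print("stage edge tri",tri([t(B(328,186)),s(S(201,357))]),tri([t(B(307,274)),s(S(121,354))]))
ct=[onz(t(C(*p)),85) for p in((68,72),(144,74),(140,138),(66,136))]
print("cell top",np.mean(ct,0),*ct)
cs=[onz(s(D(*p)),85) for p in((667,240),(724,236),(731,298),(670,304))]
print("scene",np.mean(cs,0),*cs)
print("cap centre",tri([t(C(104.5,105)),s(D(698,270))]))
print("bottom", onz(s(D(672,371)),0),onz(s(D(729,368)),0))
print("base corners",[onz(t(B(*p)),12) for p in((563,190),(526,367))])
E
```

```text
stem (array([570.6, 229.4, 158.4]), array([0.1, 0.1]))
knobtop (array([529.5, 256.5, 194.7]), array([0.1, 0.1]))
stage [529.2  72.3  24. ] [566.9  93.1  24. ] [553.5  35.1  24. ] [490.9  52.   24. ] [505.5 108.8  24. ]
stage edge tri (array([567.8,  93.2,  21.4]), array([0.6, 0.6])) (array([506.6, 108.9,  22.2]), array([0.9, 0.9]))
cell top [ 524.7 -279.3   85. ] [ 542.8 -261.    85. ] [ 540.8 -301.5   85. ] [ 506.6 -296.9   85. ] [ 508.6 -257.7   85. ]
scene [ 525.2 -283.    85. ] [ 512.4 -261.5   85. ] [ 543.7 -265.7   85. ] [ 538.9 -304.1   85. ] [ 505.8 -300.6   85. ]
cap centre (array([ 525.5, -280.6,   79.8]), array([0.2, 0.2]))
bottom [ 507.1 -297.3    0. ] [ 539.2 -302.3    0. ]
base corners [array([561.8, -72.8,  12. ]), array([438.3, -42.2,  12. ])]
```

The geometry holds up: the stem is 160 mm from the stage as it should be, the bench yaw is about -14.4°, and the cell is at about (525,-281), turned about -7°. I'll move over the stage and take a wrist look on the way.

```bash
python3 -m creep '[[-25,-22.8,-2.5,0],[-25,-22.8,-2.5,0],[-25,-22.8,-2.5,0],[-25,-22.8,-2.5,0],[-25,-22.8,-2.5,0],[-25,-22.8,-2.5,0],[-25,-22.8,-2.5,0],[-25,-22.8,-2.5,0],[-25,-22.8,-2.5,0],[-25,-22.8,-2.5,0]]' -1 && python3 -m creep '[[-25,-22.8,-2.5,0],[-25,-22.8,-2.5,0],[-25,-22.8,-2.5,0],[-25,-22.8,-2.5,0],[-25,-22.8,-2.5,0],[-25,-22.8,-2.5,0],[-25,-22.8,-2.5,0],[-25,-22.8,-2.5,0],[-25,-22.8,-2.5,0],[-25,-22.8,-2.5,0],[0,0,0,0],[0,0,0,0]]'
python3 - <<'E'
from h import *
s=read_state();im=grab_frame("wrist");print(s["position"],s["tool_rot"],s["joint_pos"],s["t"])
import pickle;pickle.dump(s,open("s1.pkl","wb"));cv2.imwrite("pics/w1.png",im[:,:,::-1])
E
```

```text
t: 0.98
position: [342.2, 350.4, 236.3]
tool_rot: [0.118, 0.993, -0.0, -0.0]
force: [0.6, -0.2, 0.4]
grip_width: 85.4
finger_force: 0.0
t: 1.98
position: [532.1, 70.3, 261.0]
tool_rot: [0.119, 0.993, -0.0, -0.0]
force: [-0.2, -0.3, -0.3]
grip_width: 85.4
finger_force: 0.0
[532.101541    70.32033787 260.95289886] [ 1.19010619e-01  9.92892972e-01 -5.19426432e-05 -1.28257460e-04] [ 7.49495765e-02  2.71196129e-01  1.79453753e+00 -5.95574516e-05
  1.07613074e+00 -1.25723175e+00] 1.9833
```

View pics/w1.png

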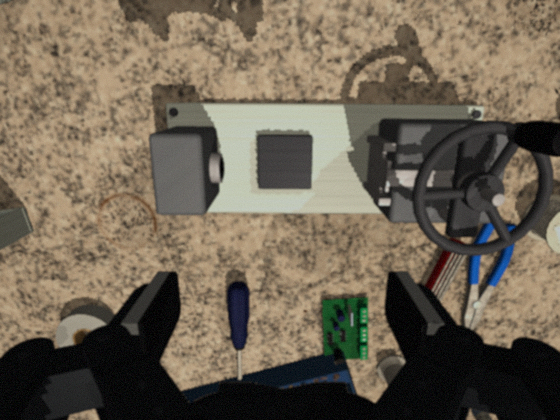

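The wrist view shows the bench almost square to the image. The stage corners are (258,136), (311,134.5), (313,188) and (258,189), the stem top is at about (497,200), and the base's near edge runs (168,104)–(482,105).

```bash
python3 - <<'E'
from h import *;import pickle
np.set_printoptions(suppress=True,precision=1)
s=pickle.load(open("s1.pkl","rb"))
w=lambda u,v:ray("wrist",(u,v),s)
c=[onz(w(*p),24) for p in((258,136),(311,134.5),(313,188),(258,189))]
print(np.mean(c,0),*c)
B=lambda u,v:((u+.5)/4-.5+180,(v+.5)/4-.5+190)
for a,b in(((258,136),(389,293)),((311,134.5),(307,274)),((313,188),(328,186)),((258,189),(411,203))):
    print(tri([w(*a),ray("top",B(*b))]))
S=lambda u,v:((u+.5)/4.2-.5+215,(v+.5)/4.2-.5+140)
print("stem",tri([w(497,200),ray("top",B(106,157)),ray("scene",S(166,112))]))
print("stem",onz(w(497,200),169))
for e in(((178,104),(470,105)),((190,212),(390,213))):
  a,b=[onz(w(*p),12) for p in e];print("edge",a,b,np.degrees(np.arctan2(*(b-a)[:2])))
E
```

```text
[529.   74.9  24. ] [493.1  52.7  24. ] [505.3 110.2  24. ] [565.7  99.5  24. ] [551.8  37.2  24. ]
(array([492.4,  52.1,  19.1]), array([1.1, 1.1]))
(array([504.6, 109.1,  31.6]), array([0.7, 0.7]))
(array([568.6,  96.6,  12.7]), array([3.1, 3.1]))
(array([555.6,  35.1,   7.9]), array([0.1, 0.1]))
stem (array([570.7, 230.2, 159.9]), array([2.6, 1. , 1.7]))
stem [567.8 228.2 169. ]
edge [438.9 -26.1  12. ] [516.6 291.   12. ] 13.75686078940661
edge [563.1 -52.5  12. ] [622.  184.7  12. ] 13.936808033797305
```

```bash
python3 -m creep '[[-7.6,-34.3,6,0],[-7.6,-34.3,6,0],[-7.6,-34.3,6,0],[-7.6,-34.3,6,0],[-7.6,-34.3,6,0],[-7.6,-34.3,6,0],[-7.6,-34.3,6,0],[-7.6,-34.3,6,0],[-7.6,-34.3,6,0],[-7.6,-34.3,6,0],[0,0,0,-6.7],[0,0,0,0]]'
python3 - <<'E'
from h import *
s=read_state();im=grab_frame("wrist");print(s["position"],s["tool_rot"],s["joint_pos"],s["t"])
import pickle;pickle.dump(s,open("s2.pkl","wb"));cv2.imwrite("pics/w2.png",im[:,:,::-1])
E
```

```text
t: 3.03
position: [524.7, -279.7, 200.5]
tool_rot: [0.057, 0.998, 0.0, -0.001]
force: [0.1, 0.4, -0.3]
grip_width: 85.4
finger_force: 0.0
[ 524.73399284 -279.70366692  200.50135917] [ 5.70423825e-02  9.98371537e-01  3.58734238e-04 -5.59009744e-04] [-5.40782620e-01  4.14641809e-01  1.73783240e+00  1.37760381e-04
  9.90441871e-01 -1.99750781e+00] 3.0333
```

View pics/w2.png

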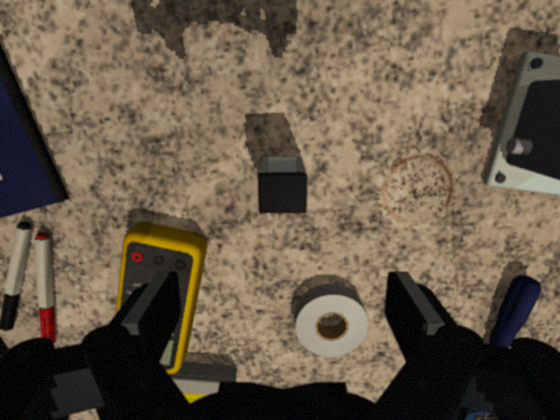

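The wrist view shows the cap corners at (258,175), (305,174), (306,211) and (260,212). The clear face looks back toward the robot, so the cheeks are left and right and already line up with the fingers.

```bash
python3 - <<'E'
from h import *;import pickle
np.set_printoptions(suppress=True,precision=1)
s=pickle.load(open("s2.pkl","rb"))
w=lambda u,v:ray("wrist",(u,v),s)
c=[onz(w(*p),85) for p in((258,175),(305,174),(306,211),(260,212))]
print(np.mean(c,0),*c)
ang=lambda a,b:np.degrees(np.arctan2((b-a)[1],(b-a)[0]))
print(ang(c[0],c[1]),ang(c[3],c[2]),ang(c[0],c[3]),ang(c[1],c[2]))
C=lambda u,v:((u+.5)/5-.5+380,(v+.5)/5-.5+225)
D=lambda u,v:((u-600+.5)/5-.5+255,(v-200+.5)/5-.5+303)
print(tri([w(282.3,193),ray("top",C(104.5,105)),ray("scene",D(698,270))]))
T=Ro.from_quat(s["tool_rot"]).as_matrix();print(T)
E
```

```text
[ 523.6 -278.9   85. ] [ 506.4 -296.4   85. ] [ 509.8 -259.    85. ] [ 540.8 -261.1   85. ] [ 537.4 -298.9   85. ]
84.72817976304911 84.79134540980036 -4.6360407520122715 -3.8854720902930033
(array([ 525.4, -280. ,   79.1]), array([1.1, 0.8, 0.5]))
[[-1.   0.1 -0. ]
 [ 0.1  1.   0. ]
 [ 0.   0.  -1. ]]
```

```bash
python3 -m creep '[[0,0,28,0],[0,0,28,0],[0,0,28,0],[0,0,28,0],[0,0,28,0],[0,0,20,0],[0,0,8,0],[0,0,0,0]]' && python3 -m creep '[[0,0,0,0],[0,0,0,0],[0,0,0,0],[0,0,0,0],[0,0,0,0],[0,0,0,0],[0,0,0,0],[0,0,0,0],[0,0,0,0],[0,0,0,0]]' 1 45; python3 -c "
from h import *
s=read_state();print(s['position'],s['force'],s['moment'],s['grip_width'],s['finger_force'],Ro.from_quat(s['tool_rot']).as_matrix()[:2,1])"
```

```text
t: 3.75
position: [524.5, -277.3, 31.9]
tool_rot: [0.06, 0.998, 0.001, -0.001]
force: [0.3, 0.3, 0.1]
grip_width: 85.3
finger_force: 0.0
t: 4.58
position: [525.9, -279.8, 34.6]
tool_rot: [0.06, 0.998, -0.0, 0.001]
force: [-0.6, 1.1, 10.6]
grip_width: 39.7
finger_force: 44.5
[ 525.94952066 -279.8496467    34.64115298] [-0.61278086  1.06415092 10.61480256] [0.43221062 0.1292722  0.07631971] 39.70326166045462 44.49284702539444 [0.11897222 0.99289731]
```

```bash
python3 -m creep '[[0,0,-10,0],[0,0,-28,0],[0,0,-28,0],[0,0,-28,0],[0,0,-28,0],[0,0,-28,0],[0,0,0,0]]' && python3 -m creep '[[0,0,0,-6.9],[0,0,0,-6.9],[0,0,0,-6.9],[0,0,0,-6.9],[0,0,0,-6.9],[0,0,0,-6.9],[0,0,0,-6.9],[0,0,0,-6.9],[0,0,0,-6.9],[0,0,0,-6.9],[0,0,0,-6.9],[0,0,0,-6.9]]' && python3 -m creep '[[0,0,0,0]]'; python3 -c "
from h import *
s=read_state();print(s['position'],s['force'],s['grip_width'],s['joint_pos'],s['finger_force']);R=Ro.from_quat(s['tool_rot']).as_matrix();print(R,np.degrees(np.arctan2(R[1,1],R[0,1])))
print(R.T@(np.array([529,74.2,190])-s['position']))"
```

```text
t: 5.17
position: [527.6, -280.9, 189.6]
tool_rot: [0.06, 0.998, -0.002, 0.004]
force: [1.9, -0.7, -1.6]
grip_width: 39.1
finger_force: 46.2
t: 6.17
position: [547.0, -209.4, 167.4]
tool_rot: [-0.561, 0.823, -0.058, -0.069]
force: [-0.3, -0.2, -2.1]
grip_width: 39.4
finger_force: 46.0
t: 6.25
position: [545.8, -206.3, 165.8]
tool_rot: [-0.563, 0.821, -0.057, -0.07]
force: [-0.2, 0.3, -2.5]
grip_width: 39.2
finger_force: 46.0
[ 545.82327357 -206.31972286  165.83346138] [-0.24501223  0.34777328 -2.50269887] 39.241912911977664 [-0.2927631   0.44439102  1.80707859 -0.23068038  0.9026184  -2.92182818] 46.031237840652466
[[-0.35520989 -0.9333817  -0.05123028]
 [-0.91750437  0.35860838 -0.17200514]
 [ 0.17891806 -0.01409393 -0.98376303]] 158.98305717067467
[-247.07844718  115.95865735  -71.1631208 ]
```

The turn ran into joint 6's limit because the base was still swung to the right. I'll turn back and see whether the tilt recovers.

```bash
python3 -m creep '[[0,0,0,6.9],[0,0,0,6.9],[0,0,0,6.9],[0,0,0,6.9],[0,0,0,6.9],[0,0,0,0],[0,0,0,0]]'; python3 -c "
from h import *
s=read_state();print(s['position'],s['force'],s['grip_width'],s['joint_pos'],s['finger_force']);R=Ro.from_quat(s['tool_rot']).as_matrix();print(R,np.degrees(np.arctan2(R[1,1],R[0,1])))
print(R.T@(np.array([529,74.2,190])-s['position']))"
```

```text
t: 6.83
position: [546.1, -210.1, 167.0]
tool_rot: [-0.292, 0.952, -0.074, -0.049]
force: [-0.3, -0.3, -1.3]
grip_width: 39.2
finger_force: 46.2
[ 546.09011372 -210.10783989  166.97178587] [-0.2670418  -0.25753855 -1.28828653] 39.19399040174916 [-0.30015859  0.44384402  1.80413904 -0.22796159  0.90349068 -2.32364796] 46.165003180503845
[[-0.82470017 -0.56337682 -0.04976122]
 [-0.5487921   0.8184031  -0.1704218 ]
 [ 0.13673643 -0.11323832 -0.98411393]] 124.54295997121294
[-138.78288141  239.69891635  -70.26421409]
```

The tilt stays in the commanded pose: joint 4 is at -0.228. By symmetry, pressing the turn against joint 6's opposite limit should undo it, so I'll turn that way in clear air.

```bash
python3 -m creep '[[0,0,0,7.1],[0,0,0,7.1],[0,0,0,7.1],[0,0,0,7.1],[0,0,0,7.1],[0,0,0,7.1],[0,0,0,7.1],[0,0,0,7.1],[0,0,0,7.1],[0,0,0,7.1],[0,0,0,7.1],[0,0,0,7.1]]' && python3 -m creep '[[0,0,0,7.1],[0,0,0,7.1],[0,0,0,7.1],[0,0,0,7.1],[0,0,0,7.1],[0,0,0,7.1],[0,0,0,7.1],[0,0,0,7.1],[0,0,0,7.1],[0,0,0,7.1],[0,0,0,7.1],[0,0,0,7.1]]'  && python3 -m creep '[[0,0,0,7.1],[0,0,0,7.1],[0,0,0,7.1],[0,0,0,7.1],[0,0,0,7.1],[0,0,0,7.1],[0,0,0,7.1],[0,0,0,7.1],[0,0,0,7.1],[0,0,0,7.1],[0,0,0,7.1],[0,0,0,7.1]]'; cat > st.py <<'E'
from h import *
np.set_printoptions(suppress=True,precision=4)
s=read_state();print(s['t'],s['position'].round(1),s['force'].round(1),s['grip_width'],s['joint_pos'],s['finger_force']);R=Ro.from_quat(s['tool_rot']).as_matrix();print(R,np.degrees(np.arctan2(R[1,1],R[0,1])))
E
python3 st.py
```

```text
t: 7.83
position: [546.1, -210.0, 166.7]
tool_rot: [0.432, 0.898, -0.088, 0.014]
force: [-0.1, -0.1, -0.5]
grip_width: 39.5
finger_force: 46.2
t: 8.83
position: [546.1, -210.0, 166.8]
tool_rot: [0.925, 0.369, -0.055, 0.07]
force: [-0.2, -0.0, -1.5]
grip_width: 39.1
finger_force: 46.2
t: 9.83
position: [546.1, -210.0, 166.8]
tool_rot: [0.931, -0.355, 0.007, 0.089]
force: [-0.1, -0.2, -1.0]
grip_width: 39.6
finger_force: 46.2
9.8333 [ 546.1 -210.   166.8] [-0.1 -0.2 -1. ] 39.61120298436561 [-0.2999  0.4442  1.8042 -0.2281  0.9034  2.1423] 46.19757950305939
[[ 0.7478 -0.6621 -0.05  ]
 [-0.6596 -0.7321 -0.1704]
 [ 0.0762  0.1604 -0.9841]] -132.12425958879234
```

```bash
python3 -m creep '[[0,0,0,7.1],[0,0,0,7.1],[0,0,0,7.1],[0,0,0,7.1],[0,0,0,7.1],[0,0,0,7.1],[0,0,0,4],[0,0,0,4],[0,0,0,4],[0,0,0,0]]'; python3 st.py
```

```text
t: 10.67
position: [540.9, -234.7, 174.2]
tool_rot: [-0.682, 0.729, -0.03, -0.051]
force: [-0.5, -0.7, -1.2]
grip_width: 39.5
finger_force: 46.1
10.6667 [ 540.9 -234.7  174.2] [-0.5 -0.7 -1.2] 39.493553533298865 [-0.3824  0.4349  1.7876 -0.1495  0.9144  2.9175] 46.0786709189415
[[-0.0652 -0.9973 -0.0347]
 [-0.9912  0.0688 -0.1132]
 [ 0.1153  0.027  -0.993 ]] 176.05433463879837
```

It works. I'll continue.

```bash
python3 -m creep '[[0,0,0,4],[0,0,0,4],[0,0,0,4],[0,0,0,4],[0,0,0,0]]'; python3 st.py
```

```text
t: 11.08
position: [524.4, -270.8, 178.3]
tool_rot: [-0.603, 0.798, -0.011, -0.006]
force: [-0.6, 0.1, -1.8]
grip_width: 39.2
finger_force: 46.1
11.0833 [ 524.4 -270.8  178.3] [-0.6  0.1 -1.8] 39.228499011096474 [-0.5144  0.4245  1.7856 -0.0258  0.9156  2.9187] 46.07134401798248
[[-0.2725 -0.9621  0.0039]
 [-0.9619  0.2723 -0.0257]
 [ 0.0236 -0.0108 -0.9997]] 164.1962783629516
```

```bash
python3 -m creep '[[0,0,0,3],[0,0,0,0]]'; python3 st.py
```

```text
t: 11.25
position: [521.0, -276.1, 178.1]
tool_rot: [-0.588, 0.809, -0.008, 0.002]
force: [-1.2, -0.1, -1.7]
grip_width: 39.3
finger_force: 46.1
11.25 [ 521.  -276.1  178.1] [-1.2 -0.1 -1.7] 39.260330459092074 [-0.537   0.4235  1.7879 -0.0033  0.9141  2.9196] 46.07773035764694
[[-0.308  -0.9513  0.0125]
 [-0.9514  0.3079 -0.0105]
 [ 0.0061 -0.0152 -0.9999]] 162.06465968709207
```

Upright again to within 1°. I'll turn back to the free-side orientation (tool y toward -13.85°), which keeps joint 6 well inside its range.

```bash
python3 -m creep '[[0,0,0,-7],[0,0,0,-7],[0,0,0,-7],[0,0,0,-7],[0,0,0,-7],[0,0,0,-7],[0,0,0,-7],[0,0,0,-7],[0,0,0,-7],[0,0,0,-7],[0,0,0,-7],[0,0,0,-7]]' && python3 -m creep '[[0,0,0,-7],[0,0,0,-7],[0,0,0,-7],[0,0,0,-7],[0,0,0,-7],[0,0,0,-7],[0,0,0,-7],[0,0,0,-7],[0,0,0,-7],[0,0,0,-7],[0,0,0,-7],[0,0,0,-7]]' && python3 -m creep '[[0,0,0,-7],[0,0,0,-7],[0,0,0,-2.1],[0,0,0,0]]'; python3 st.py; python3 -c "
from h import *
s=read_state();R=Ro.from_quat(s['tool_rot']).as_matrix();print(R.T@(np.array([529,74.2,178])-s['position']))"
```

```text
t: 12.25
position: [521.8, -274.8, 178.1]
tool_rot: [0.979, -0.203, 0.007, 0.004]
force: [-0.0, 0.4, -1.6]
grip_width: 39.2
finger_force: 45.9
t: 13.25
position: [521.7, -274.8, 178.0]
tool_rot: [0.863, 0.505, 0.002, 0.008]
force: [-0.2, -0.5, -0.6]
grip_width: 39.4
finger_force: 45.9
t: 13.58
position: [521.8, -274.8, 178.1]
tool_rot: [0.786, 0.619, 0.001, 0.008]
force: [-0.4, -0.4, -1.1]
grip_width: 39.6
finger_force: 45.9
13.5833 [ 521.8 -274.8  178.1] [-0.4 -0.4 -1.1] 39.579719149996755 [-0.534   0.4236  1.7876 -0.0042  0.9142 -0.2948] 45.93480706214905
[[ 0.2344  0.9721  0.0122]
 [ 0.9721 -0.2343 -0.0111]
 [-0.0079  0.0144 -0.9999]] -13.551906616703647
[340.99676921 -74.73713709  -3.73223777]
```

```bash
python3 -m creep '[[20,-4.2,-0.3,0],[30,-6.6,-0.3,0],[30,-6.6,-0.3,0],[30,-6.6,-0.3,0],[30,-6.6,-0.3,0],[30,-6.6,-0.3,0],[30,-6.6,-0.3,0],[30,-6.6,-0.3,0],[30,-6.6,-0.3,0],[30,-6.6,-0.3,0],[30,-6.6,-0.3,0],[21,-4.5,-0.3,0]]' && python3 -m creep '[[0,0,22,0],[0,0,22,0],[0,0,22,0],[0,0,16,0],[0,0,0,0]]';  python3 st.py; python3 - <<'E'
from h import *
import pickle;s=read_state()
w,t,c=[grab_frame(n)[:,:,::-1] for n in("wrist","top","scene")]
R=lambda im,x,y,w,h,k:cv2.resize(im[y:y+h,x:x+w],None,fx=k,fy=k,interpolation=cv2.INTER_CUBIC)
pickle.dump(s,open("s3.pkl","wb"))
o=np.zeros((600,800,3),np.uint8)
o[:420,:560]=w; o[:240,560:800]=R(t,240,215,60,60,4); o[240:600,560:800]=R(c,222,195,60,90,4)
o[420:600,:560]=cv2.resize(w,(560,420))[:180]*0
cv2.imwrite("pics/c3.png",o)
E
```

```text
t: 14.58
position: [530.7, 76.2, 178.3]
tool_rot: [0.787, 0.617, 0.002, 0.008]
force: [0.6, -0.6, -1.7]
grip_width: 38.9
finger_force: 46.0
t: 15.0
position: [530.1, 72.9, 93.5]
tool_rot: [0.787, 0.617, -0.0, 0.007]
force: [-1.6, -0.8, -2.7]
grip_width: 39.5
finger_force: 46.0
15.0 [530.1  72.9  93.5] [-1.6 -0.8 -2.7] 39.4570008114739 [ 0.0888  0.4745  1.9751 -0.0191  0.6846  0.3453] 45.98177790641785
[[ 0.2394  0.9709  0.0084]
 [ 0.9709 -0.2393 -0.0114]
 [-0.009   0.0109 -0.9999]] -13.84866202687172
```

View pics/c3.png

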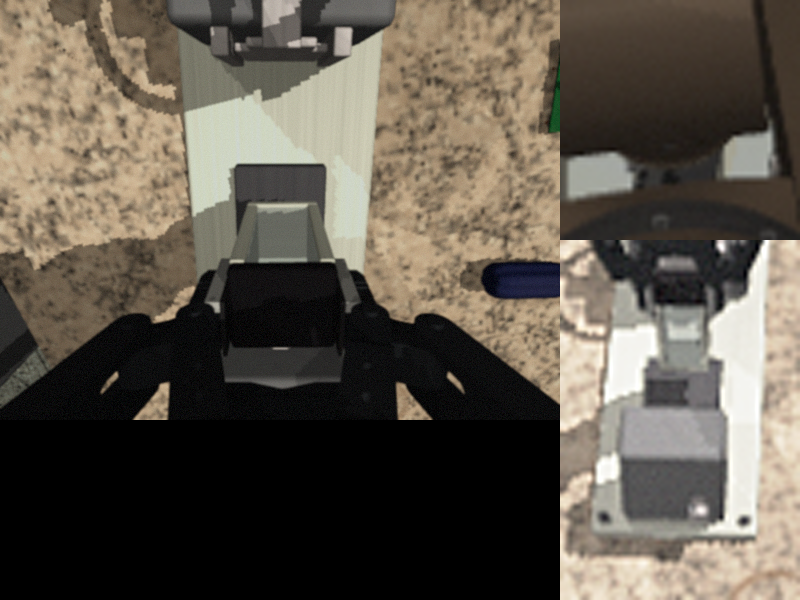

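The wrist view shows the held cell square to the stage. The stage's lamp-side edge runs (236,164)–(326,164) and the cell's lower edge (247,204)–(316,203), both level in the image.

```bash
python3 - <<'E'
from h import *;import pickle
np.set_printoptions(suppress=True,precision=2)
s=pickle.load(open("s3.pkl","rb"));w=lambda u,v:ray("wrist",(u,v),s)
R=Ro.from_quat(s['tool_rot']).as_matrix()
L=lambda X:R.T@(X-s["position"])
a,b=onz(w(236,164),24),onz(w(326,164),24)
c,d=onz(w(247,204),58.9),onz(w(316,203.5),58.9)
print("stage edge tool",L(a),L(b),a,b);print("cell edge tool",L(c),L(d))
yb=np.radians(-13.85);ex=np.array([np.cos(yb),np.sin(yb),0]);ey=np.array([-ex[1],ex[0],0])
print("stage ctr",(a+b)/2-31*ey,"cell ctr",(c+d)/2-17*ey)
print("bench edges", L(onz(w(190,190),12)),L(onz(w(368,190),12)))
E
```

```text
stage edge tool [ 34.14 -30.7   68.86] [34.06 28.58 69.51] [509.01 112.59  24.  ] [566.54  98.32  24.  ]
cell edge tool [ 17.27 -20.66  34.22] [17.47 19.31 34.65]
stage ctr [530.35  75.36  24.  ] cell ctr [529.78  73.01  58.9 ]
bench edges [ 13.33 -65.54  80.67] [13.05 60.74 82.05]
```

```bash
python3 -m creep '[[1.3,-0.3,0,0],[1.3,-0.4,0,0],[0,0,12,0],[0,0,10,0],[0,0,8,0],[0,0,3,0],[0,0,0,0]]' && python3 -m creep '[[0,0,1,0],[0,0,0,0],[0,0,1,0],[0,0,0,0]]'; python3 st.py
```

```text
t: 15.73
position: [531.9, 74.7, 62.4]
tool_rot: [0.788, 0.616, 0.001, 0.008]
force: [0.2, -0.8, -1.5]
grip_width: 39.3
finger_force: 46.1
t: 16.07
position: [532.6, 74.8, 61.4]
tool_rot: [0.788, 0.616, 0.002, 0.008]
force: [-0.5, 1.5, -1.4]
grip_width: 39.4
finger_force: 46.1
16.0667 [532.6  74.8  61.4] [-0.5  1.5 -1.4] 39.41846361804279 [ 0.0916  0.5264  1.9937 -0.0203  0.6094  0.3512] 46.06146275997162
[[ 0.2408  0.9705  0.0132]
 [ 0.9706 -0.2407 -0.0104]
 [-0.0069  0.0154 -0.9999]] -13.926758824559766
```

```bash
python3 - <<'E'
from h import *
import pickle
for i in range(3): s=read_state();im=grab_frame("wrist");print(s["position"],s["tool_rot"])
pickle.dump(s,open("s4.pkl","wb"));cv2.imwrite("pics/w4.png",im[:,:,::-1])
g=cv2.cvtColor(im,cv2.COLOR_RGB2GRAY).astype(int)
for c in(265,282,300): print(c,list(enumerate(g[140:215,c],140))[::1] if 0 else g[140:215,c].tolist())
for r in(172,178,185): print(r,g[r,215:260].tolist(),g[r,305:350].tolist())
E
```

```text
[532.62470365  74.773546    61.35744756] [0.78760552 0.61612216 0.00200448 0.00818594]
[532.62729452  74.79418241  61.35835997] [0.78760024 0.61612913 0.00198277 0.00817425]
[532.61376754  74.7764685   61.36254198] [0.7875919  0.61613994 0.00197335 0.00816542]
265 [207, 204, 208, 207, 206, 207, 205, 206, 212, 209, 206, 206, 204, 209, 207, 207, 207, 207, 209, 206, 205, 206, 207, 204, 207, 208, 204, 206, 207, 209, 205, 207, 207, 206, 207, 211, 201, 161, 99, 47, 34, 41, 60, 61, 66, 69, 70, 71, 70, 69, 71, 67, 70, 66, 67, 63, 71, 68, 74, 61, 58, 66, 85, 124, 166, 192, 199, 181, 165, 155, 152, 148, 130, 107, 101]
282 [197, 196, 193, 196, 196, 195, 198, 200, 201, 207, 209, 207, 208, 206, 208, 207, 209, 207, 207, 208, 210, 207, 206, 206, 206, 206, 204, 210, 207, 206, 206, 209, 207, 210, 209, 211, 202, 165, 104, 48, 31, 44, 54, 61, 61, 66, 64, 68, 67, 65, 67, 67, 65, 68, 69, 64, 66, 69, 65, 68, 66, 80, 99, 132, 174, 196, 197, 178, 159, 153, 152, 134, 115, 104, 98]
300 [192, 191, 194, 190, 194, 192, 194, 193, 194, 194, 191, 193, 197, 195, 193, 194, 193, 197, 195, 202, 202, 208, 204, 210, 208,
[... 798 characters left out ...]
, 99, 98, 98, 97, 101, 99, 101, 99, 97, 100, 97, 98, 104, 99, 96, 98, 98, 101, 98, 101, 95] [100, 104, 99, 101, 98, 103, 99, 98, 100, 95, 99, 100, 100, 97, 97, 86, 89, 91, 88, 97, 117, 140, 171, 190, 193, 191, 193, 191, 188, 189, 190, 189, 195, 194, 201, 205, 206, 204, 206, 203, 204, 204, 208, 206, 203]
185 [208, 208, 204, 183, 148, 124, 120, 120, 100, 67, 46, 60, 63, 71, 68, 64, 68, 67, 63, 63, 64, 65, 69, 70, 67, 71, 67, 65, 68, 62, 66, 70, 67, 63, 65, 60, 68, 65, 66, 65, 64, 69, 71, 66, 70] [71, 71, 70, 67, 68, 65, 68, 65, 68, 64, 67, 71, 67, 69, 64, 68, 69, 70, 72, 70, 73, 67, 62, 78, 135, 185, 195, 192, 192, 195, 203, 204, 206, 207, 203, 204, 206, 204, 206, 203, 203, 203, 207, 206, 205]
```

```bash
python3 - <<'E'
from h import *;import pickle
np.set_printoptions(suppress=True,precision=2)
s=pickle.load(open("s4.pkl","rb"));w=lambda u,v:ray("wrist",(u,v),s)
R=Ro.from_quat(s['tool_rot']).as_matrix();L=lambda X:R.T@(X-s["position"])
for r in(177.8,181.5):
  print(r,"z24",L(onz(w(277,r),24)),"z12",L(onz(w(277,r),12)))
print("stage sides",L(onz(w(223.8,185),24)),L(onz(w(329,185),24)))
for zz in(26,27): print("cell edge",L(onz(w(282,203),zz)),L(onz(w(282,205),zz)))
E
python3 - <<'E'
import cv2
im=cv2.imread("pics/w4.png")[150:270,200:360]
cv2.imwrite("pics/w4c.png",cv2.resize(im,None,fx=5,fy=5,interpolation=cv2.INTER_CUBIC))
E
```

```text
177.8 z24 [32.13 -3.28 37.09] z12 [29.39 -3.46 49.11]
181.5 z24 [29.95 -3.29 37.11] z12 [27.07 -3.47 49.13]
stage sides [ 27.97 -33.96  36.65] [27.78 26.8  37.58]
cell edge [17.58 -0.4  35.24] [16.36 -0.4  35.25]
cell edge [17.89 -0.4  34.24] [16.67 -0.4  34.25]
```

View pics/w4c.png

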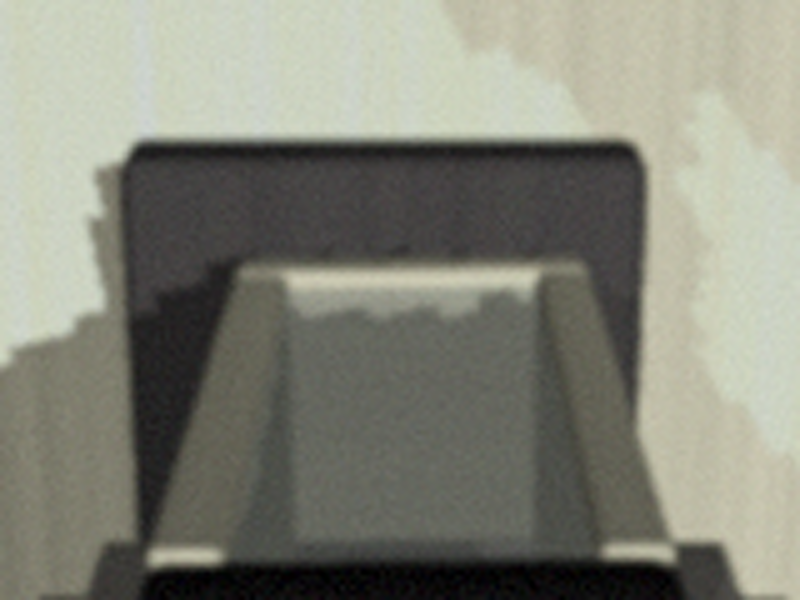

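The crop shows the stage sides at crop columns 127 and 641 (centre 384) and the cell's lower edge from 240 to 588 (centre 414). The cell is therefore about 3 mm toward tool +y and 1.5 mm toward the lamp, so I'll correct that and lower it.

```bash
python3 -m creep '[[-0.7,-1.5,0,0],[-0.8,-1.6,0,0],[0,0,0,0],[0,0,1.5,0],[0,0,0,0],[0,0,0,0]]' ; python3 st.py; python3 - <<'E'
from h import *
g=cv2.cvtColor(grab_frame("wrist"),cv2.COLOR_RGB2GRAY).astype(int)
for c in(265,300): print(c,g[172:215,c].tolist())
for r in(190,): print(r,g[r,215:235].tolist(),g[r,320:345].tolist())
E
```

```text
t: 16.72
position: [529.1, 74.0, 59.6]
tool_rot: [0.788, 0.616, 0.002, 0.008]
force: [0.3, -0.4, -1.7]
grip_width: 39.2
finger_force: 46.1
16.7167 [529.1  74.   59.6] [ 0.3 -0.4 -1.7] 39.152672460423446 [ 0.0908  0.526   2.0025 -0.0204  0.6015  0.3507] 46.06206268072128
[[ 0.2408  0.9705  0.0128]
 [ 0.9706 -0.2406 -0.0105]
 [-0.0071  0.0149 -0.9999]] -13.925780442911257
265 [206, 208, 203, 180, 119, 54, 35, 42, 56, 61, 69, 65, 69, 68, 67, 65, 67, 68, 70, 63, 67, 70, 72, 69, 69, 64, 70, 67, 77, 74, 93, 124, 165, 193, 195, 184, 162, 152, 145, 131, 113, 107, 100]
300 [206, 206, 199, 160, 101, 41, 33, 39, 57, 59, 61, 64, 64, 71, 64, 65, 67, 64, 66, 66, 64, 63, 65, 66, 66, 67, 65, 67, 71, 78, 108, 142, 183, 197, 190, 162, 138, 126, 114, 107, 99, 102, 104]
190 [206, 210, 208, 205, 205, 205, 209, 205, 197, 180, 140, 123, 122, 102, 72, 59, 61, 65, 68, 62] [68, 71, 68, 73, 70, 68, 68, 67, 66, 68, 67, 68, 65, 70, 82, 139, 179, 189, 188, 190, 193, 190, 189, 192, 194]
```

```bash
python3 -m creep '[[0,-0.5,0.5,0],[0,0,0.5,0],[0,0,0,0],[0,0,0,0]]'; python3 -m creep '[[0,0,0.5,0],[0,0,0,0],[0,0,0,0]]'
```

```text
t: 17.1
position: [528.8, 74.2, 58.9]
tool_rot: [0.788, 0.616, 0.002, 0.008]
force: [-0.7, -0.7, 4.8]
grip_width: 39.3
finger_force: 46.8
t: 17.35
position: [528.8, 74.2, 58.8]
tool_rot: [0.788, 0.616, 0.002, 0.008]
force: [-3.1, -0.4, 14.8]
grip_width: 39.4
finger_force: 48.1
```

```bash
python3 -m creep '[[0,0,-0.5,0],[0,0,0,0],[0,0,0,0],[0,0,0,0],[0,0,0,0],[0,0,0,0],[0,0,0,0]]' -1; python3 -m creep '[[0,0,-5,0],[0,0,-20,0],[0,0,-35,0],[0,0,-35,0],[0,0,-35,0],[0,0,-35,0],[0,0,-35,0],[0,0,0,0]]'; python3 - <<'E'
from h import *
import pickle
s=read_state();im=grab_frame("wrist");pickle.dump(s,open("s5.pkl","wb"))
R=lambda im,x,y,w,h,k:cv2.resize(im[y:y+h,x:x+w],None,fx=k,fy=k,interpolation=cv2.INTER_CUBIC)
print(s["position"],s["tool_rot"])
cv2.imwrite("pics/w5full.png",im[:,:,::-1])
o=np.zeros((600,800,3),np.uint8);o[:420,:560]=im[:,:,::-1];o[:400,560:]=0
o[300:600,400:800]=R(im[:,:,::-1],230,130,100,75,4)
cv2.imwrite("pics/c5.png",o)
E
```

```text
t: 17.93
position: [528.7, 74.2, 58.6]
tool_rot: [0.788, 0.616, 0.002, 0.008]
force: [-0.0, 0.0, -0.4]
grip_width: 85.3
finger_force: 0.0
t: 18.6
position: [529.0, 76.6, 265.6]
tool_rot: [0.788, 0.616, 0.006, 0.011]
force: [0.8, 0.7, 1.5]
grip_width: 85.4
finger_force: 0.0
[529.00812799  76.64028625 265.59318963] [0.78754103 0.61614396 0.00580057 0.01058761]
```

View pics/c5.png

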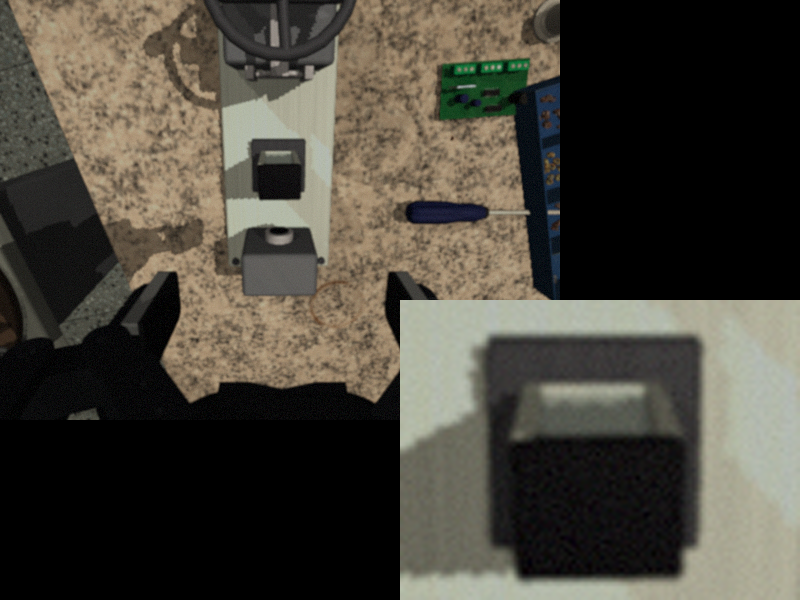

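The cell stands upright and square on the stage: inset centre columns are about 599 for the cell and 595 for the stage, under 1 mm off. Next is the knob. I'll move over it.

```bash
python3 -m creep '[[21.8,-5.4,-1.5,0],[21.8,-5.4,-1.5,0],[21.8,-5.4,-1.5,0],[21.8,-5.4,-1.5,0],[21.8,-5.4,-1.5,0],[21.8,-5.4,-1.5,0],[21.8,-5.4,-1.5,0],[21.8,-5.4,-1.5,0],[0,0,0,0],[0,0,0,0]]' 0.05; python3 st.py; python3 - <<'E'
from h import *
import pickle
np.set_printoptions(suppress=True,precision=2)
s=pickle.load(open("s5.pkl","rb"));w=lambda u,v:ray("wrist",(u,v),s)
R=Ro.from_quat(s['tool_rot']).as_matrix();L=lambda X:R.T@(X-s["position"])
print("front stage/cell tool", L(onz(w(280,141.7),24)),L(onz(w(280,151.2),24)),"cap rear corners",L(onz(w(258.5,198.5),109)),L(onz(w(300,198.5),109)),L(onz(w(258.5,164.5),109)),L(onz(w(300.5,164.5),109)))
s=read_state();im=grab_frame("wrist");pickle.dump(s,open("s6.pkl","wb"))
R=lambda im,x,y,w,h,k:cv2.resize(im[y:y+h,x:x+w],None,fx=k,fy=k,interpolation=cv2.INTER_CUBIC)
cv2.imwrite("pics/w6.png",im[:,:,::-1])
print([pix("wrist",X,s) for X in((529.5,256.5,193),(567.5,229.5,169))])
E
```

```text
t: 19.48
position: [525.4, 256.7, 268.0]
tool_rot: [0.787, 0.617, 0.001, 0.008]
force: [-1.0, -0.9, -0.4]
grip_width: 40.7
finger_force: 0.0
19.4833 [525.4 256.7 268. ] [-1.  -0.9 -0.4] 40.68582897339738 [ 0.4126  0.3324  1.6865 -0.0164  1.1164  0.6609] 0.0
[[ 0.2389  0.971   0.0117]
 [ 0.971  -0.2388 -0.011 ]
 [-0.0079  0.014  -0.9999]] -13.81433222462927
front stage/cell tool [ 27.05  -2.84 241.49] [ 16.33  -2.85 241.53] cap rear corners [-14.84 -22.43 156.16] [-15.09  16.36 157.09] [ 17.26 -21.8  156.05] [ 17.12  16.3  156.96]
[array([286.91, 208.63]), array([341.34, 219.59])]
```

View pics/w6.png

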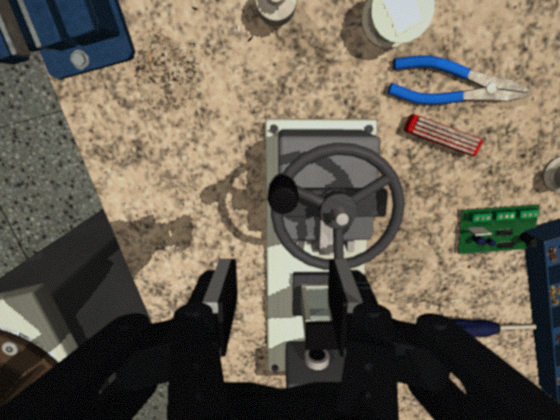

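The wrist view shows the knob as a black blob at x 268–297, y 176–212, leaning downward so that its top is at the lower end. The stem top is at (342,219). I'll refine numerically and recheck the cell's depth on the stage.

```bash
python3 - <<'E'
from h import *
import pickle
np.set_printoptions(suppress=True,precision=1)
im=cv2.imread("pics/w6.png");s=pickle.load(open("s6.pkl","rb"));w=lambda u,v:ray("wrist",(u,v),s)
g=im.max(2);m=(g<38).astype(np.uint8);m[:165]=0;m[225:]=0;m[:,:255]=0;m[:,310:]=0
ys,xs=np.nonzero(m)
for y in range(170,222,3): print(y,xs[ys==y].min() if (ys==y).any() else None,xs[ys==y].max() if (ys==y).any() else None,end=" | ")
print()
# stem bright blob
b=(im.min(2)>165)[205:232,330:355];yy,xx=np.nonzero(b);print("stem px",xx.mean()+330,yy.mean()+205,len(xx))
for z in(169,):print("stem",onz(w(342.3,219),z),onz(w(xx.mean()+330,yy.mean()+205),z))
ax=np.array([567.4,229.6])
# predicted silhouettes of knob candidates
for th in range(120,156,4):
  t=np.radians(th);c=ax+52*np.array([np.cos(t),np.sin(t)])
  P=[pix("wrist",(c[0]+11.5*np.cos(a),c[1]+11.5*np.sin(a),z),s) for z in(151,193) for a in np.linspace(0,6.28,40)]
  P=np.array(P);print(th,c,P.min(0),P.max(0))
g5=cv2.cvtColor(cv2.imread("pics/w5full.png"),cv2.COLOR_BGR2GRAY).astype(int)
for c in(270,280,290):print(c,g5[134:204,c].tolist())
E
```

```text
170 None None | 173 None None | 176 276 287 | 179 273 291 | 182 272 293 | 185 270 295 | 188 270 296 | 191 269 296 | 194 269 298 | 197 268 300 | 200 269 304 | 203 270 309 | 206 271 309 | 209 272 309 | 212 278 309 | 215 306 309 | 218 None None | 221 None None | 
stem px 342.2950819672131 218.4262295081967 61
stem [568.3 229.8 169. ] [568.4 230.3 169. ]
120 [541.4 274.6] [280.3 153.3] [314.4 196.3]
124 [538.3 272.7] [277.1 156.6] [310.6 199.9]
128 [535.4 270.6] [273.7 160.1] [307.1 203.7]
132 [532.6 268.2] [270.7 163.8] [303.9 207.7]
136 [530.  265.7] [267.9 167.6] [301.  211.9]
140 [527.6 263. ] [265.5 171.5] [298.5 216.2]
144 [525.3 260.2] [263.4 175.6] [296.3 220.6]
148 [523.3 257.2] [261.7 179.7] [294.4 225.1]
152 [521.5 254. ] [260.4 183.9] [293.  229.7]
270 [182, 181, 182, 174, 130, 79, 55, 54, 61, 62, 58, 62, 59, 61, 52, 54, 89, 133, 159, 152, 132, 107, 94, 84, 87, 85, 85, 87, 80, 65, 38, 15, 16, 16, 17, 14, 18, 10, 9, 15, 11, 22, 15, 16, 16, 12, 20, 14, 17, 13, 8, 18, 18, 15, 20, 3, 16, 9, 19, 17, 21, 10, 7, 11, 20, 73, 140, 174, 185, 183]
280 [182, 182, 181, 174, 130, 79, 46, 59, 57, 64, 59, 59, 56, 57, 59, 57, 88, 139, 159, 151, 137, 116, 99, 89, 84, 84, 87, 85, 80, 57, 32, 10, 9, 14, 25, 17, 16, 17, 15, 17, 17, 19, 16, 12, 17, 13, 18, 13, 16, 16, 19, 18, 7, 12, 14, 21, 11, 24, 15, 15, 4, 14, 15, 13, 26, 79, 143, 181, 182, 181]
290 [180, 184, 183, 178, 133, 75, 53, 54, 60, 57, 62, 58, 60, 59, 60, 60, 82, 119, 142, 123, 100, 83, 82, 81, 81, 77, 79, 79, 75, 60, 25, 7, 15, 20, 18, 15, 21, 21, 21, 21, 23, 14, 16, 23, 16, 14, 11, 11, 19, 15, 13, 17, 19, 11, 12, 16, 16, 18, 11, 19, 15, 14, 18, 13, 32, 79, 132, 168, 167, 169]
```

```bash
python3 - <<'E'
from h import *
import pickle
np.set_printoptions(suppress=True,precision=1)
s=pickle.load(open("s5.pkl","rb"));w=lambda u,v:ray("wrist",(u,v),s)
y=np.radians(-13.85);ex=np.array([np.cos(y),np.sin(y),0]);ey=np.array([-ex[1],ex[0],0])
o=np.array([529,74.3,0]);b=lambda X:((X-o)@ex,(X-o)@ey)
f=lambda r,z:b(onz(w(280,r),z))[1]
print("stage front z12 @138.3",f(138.3,12),"z24@139.8",f(139.8,24),"cell front z24",f(150.5,24),"cap",f(163.5,109),f(199.2,109))
s=read_state();R=Ro.from_quat(s['tool_rot']).as_matrix();print(s["position"],R.T@(np.array([528.2,263.2,156])-s["position"]))
E
```

```text
stage front z12 @138.3 30.735508328193696 z24@139.8 30.503754933046018 cell front z24 18.45610299938324 cap 19.761975639151732 -13.992818122041456
[525.5 255.9 268.1] [  8.6  -0.7 112. ]
```

```bash
python3 -m creep '[[8.6,-0.7,10,0],[0,0,20,0],[0,0,20,0],[0,0,15,0],[0,0,0,0],[0,0,0,0]]'; python3 st.py; python3 - <<'E'
from h import *
s=read_state();R=Ro.from_quat(s['tool_rot']).as_matrix();print(R.T@(np.array([528.2,263.2,156])-s["position"]))
im=grab_frame("wrist");cv2.imwrite("pics/w7.png",im[:,:,::-1])
g=im.max(2)
for r in range(170,300,8):print(r,''.join('#' if v<38 else ('+' if v<80 else '.') for v in g[r,180:380:3]))
print(pix("wrist",(528.2,263.2,193),s))
E
```

```text
t: 20.03
position: [527.8, 263.2, 202.7]
tool_rot: [0.788, 0.616, 0.001, 0.008]
force: [0.4, 0.6, 0.6]
grip_width: 40.6
finger_force: 0.0
20.0333 [527.8 263.2 202.7] [0.4 0.6 0.6] 40.558768631824805 [ 0.4211  0.4025  1.752  -0.0178  0.9819  0.6749] 0.0
[[ 0.2415  0.9703  0.0109]
 [ 0.9704 -0.2414 -0.0113]
 [-0.0084  0.0134 -0.9999]] -13.97116093086714
[ 0.46418424 -0.20677931 46.72406842]
170 .................................+..................++++++++++++++.
178 .........................+.......++++++++++++++++++...+++++++++++..
186 .....................+...........++++....++++++++++++++...........+
194 .................................+....+++++++.......+++++++........
202 ..............+..................+.+++++++..............+++++......
210 ........+......................######++...............++++++++.....
218 .............................+##########+++++++++++++++++++++++++++
226 ............................+############++++++++++++++++#++++++##+
234 ............................+#############++++.+++++##++.+.+.++++++
242 ............................##############+++#+++++++++++++++++++++
250 ..............+.............+############+++##+####+++++++..+++++++
258 ................++............#########+.+++....+++++++++++...+++..
266 ................+##............+.+++....++++...+++##+..............
274 ........###+..++###............++++++....+++...+++###+..++###+.....
282 ......####+...+####..............+++++........++++####+...+####....
290 .....####+....#####................+++++.........+#####+...+####...
298 ....####++..+######..................++++++.......######+++++####..
[283.25226348 248.68028687]
```

```bash
python3 -m creep '[[0.5,0,15,0],[0.5,0,15,0],[0,0,10,0],[0,0,5,0],[0,0,0,0],[0,0,0,0]]' ; python3 -m creep '[[0,0,0,0],[0,0,0,0],[0,0,0,0],[0,0,0,0],[0,0,0,0]]' 1 60; python3 st.py
```

```text
t: 20.58
position: [529.3, 264.4, 159.2]
tool_rot: [0.788, 0.616, 0.002, 0.008]
force: [0.5, 0.4, -0.2]
grip_width: 40.5
finger_force: 0.0
t: 21.0
position: [529.3, 264.8, 159.5]
tool_rot: [0.788, 0.616, 0.002, 0.008]
force: [-2.5, 2.1, 4.9]
grip_width: 19.3
finger_force: 58.5
21.0 [529.3 264.8 159.5] [-2.5  2.1  4.9] 19.314026549252873 [ 0.4223  0.4521  1.7932 -0.0186  0.8877  0.6771] 58.518173855450186
[[ 0.2408  0.9705  0.0138]
 [ 0.9706 -0.2407 -0.0096]
 [-0.006   0.0157 -0.9999]] -13.928229685730384
```

The grip is on the knob, at radius 52.2 mm from the measured axis, which agrees with the given 52. I'll work out the circle steps.

```bash
python3 - <<'E'
import numpy as np,json
p=np.radians(62+5*np.arange(73));a=np.round(52*np.cos(p),1);b=np.round(-52*np.sin(p),1)
r=[[round(x,1),round(y,1),0,0] for x,y in zip(np.diff(a),np.diff(b))]
for i in range(0,72,12):print(62+5*i,json.dumps(r[i:i+12]).replace(' ',''))
E
```

```text
62 [[-4.1,-2.0,0,0],[-4.2,-1.6,0,0],[-4.4,-1.2,0,0],[-4.5,-0.8,0,0],[-4.5,-0.4,0,0],[-4.5,-0.1,0,0],[-4.5,0.4,0,0],[-4.5,0.7,0,0],[-4.4,1.2,0,0],[-4.3,1.5,0,0],[-4.1,1.9,0,0],[-4.0,2.2,0,0]]
122 [[-3.7,2.6,0,0],[-3.5,2.9,0,0],[-3.2,3.1,0,0],[-3.0,3.5,0,0],[-2.6,3.7,0,0],[-2.3,3.9,0,0],[-2.0,4.1,0,0],[-1.6,4.2,0,0],[-1.2,4.4,0,0],[-0.8,4.5,0,0],[-0.4,4.5,0,0],[-0.1,4.5,0,0]]
182 [[0.4,4.5,0,0],[0.7,4.5,0,0],[1.2,4.4,0,0],[1.5,4.3,0,0],[1.9,4.1,0,0],[2.2,4.0,0,0],[2.6,3.7,0,0],[2.9,3.5,0,0],[3.1,3.2,0,0],[3.5,3.0,0,0],[3.7,2.6,0,0],[3.9,2.3,0,0]]
242 [[4.1,2.0,0,0],[4.2,1.6,0,0],[4.4,1.2,0,0],[4.5,0.8,0,0],[4.5,0.4,0,0],[4.5,0.1,0,0],[4.5,-0.4,0,0],[4.5,-0.7,0,0],[4.4,-1.2,0,0],[4.3,-1.5,0,0],[4.1,-1.9,0,0],[4.0,-2.2,0,0]]
302 [[3.7,-2.6,0,0],[3.5,-2.9,0,0],[3.2,-3.1,0,0],[3.0,-3.5,0,0],[2.6,-3.7,0,0],[2.3,-3.9,0,0],[2.0,-4.1,0,0],[1.6,-4.2,0,0],[1.2,-4.4,0,0],[0.8,-4.5,0,0],[0.4,-4.5,0,0],[0.1,-4.5,0,0]]
362 [[-0.4,-4.5,0,0],[-0.7,-4.5,0,0],[-1.2,-4.4,0,0],[-1.5,-4.3,0,0],[-1.9,-4.1,0,0],[-2.2,-4.0,0,0],[-2.6,-3.7,0,0],[-2.9,-3.5,0,0],[-3.1,-3.2,0,0],[-3.5,-3.0,0,0],[-3.7,-2.6,0,0],[-3.9,-2.3,0,0]]
```

```bash
{ python3 -m creep '[[-4.1,-2.0,0,0]]'; python3 -m creep '[[-4.2,-1.6,0,0]]'; python3 -m creep '[[-4.4,-1.2,0,0]]'; python3 -m creep '[[-4.5,-0.8,0,0]]'; python3 -m creep '[[-4.5,-0.4,0,0]]'; python3 -m creep '[[-4.5,-0.1,0,0]]'; python3 -m creep '[[-4.5,0.4,0,0]]'; python3 -m creep '[[-4.5,0.7,0,0]]'; } | grep -E '^t:|pos|force: \[|width' | paste - - - - | tee -a log.txt
```

```text
t: 21.08	position: [526.8, 261.8, 159.5]	force: [-1.3, 1.6, 4.4]	grip_width: 19.5
t: 21.17	position: [523.9, 257.6, 159.4]	force: [0.2, -0.2, 4.3]	grip_width: 19.7
t: 21.25	position: [521.6, 253.3, 159.3]	force: [0.5, 0.9, 5.1]	grip_width: 19.5
t: 21.33	position: [519.7, 248.8, 159.2]	force: [0.3, 0.0, 5.4]	grip_width: 19.6
t: 21.42	position: [518.3, 244.5, 159.2]	force: [1.7, 1.0, 4.4]	grip_width: 19.8
t: 21.5	position: [517.3, 240.0, 159.2]	force: [3.0, 0.2, 3.0]	grip_width: 19.7
t: 21.58	position: [516.7, 235.6, 159.2]	force: [3.8, 1.3, 4.1]	grip_width: 19.7
t: 21.67	position: [516.3, 231.1, 159.1]	force: [5.7, 1.1, 2.1]	grip_width: 19.5
```

```bash
{ python3 -m creep '[[-4.4,1.5,0,0]]'; python3 -m creep '[[-4.3,1.8,0,0]]'; python3 -m creep '[[-4.1,2.2,0,0]]'; python3 -m creep '[[-4.0,2.4,0,0]]'; python3 -m creep '[[-3.7,2.6,0,0]]'; python3 -m creep '[[-3.5,2.9,0,0]]'; python3 -m creep '[[-3.2,3.1,0,0]]'; python3 -m creep '[[-3,3.5,0,0]]';  python3 -m creep '[[-2.6,3.7,0,0]]'; } | grep -E '^t:|pos|force: \[|width' | paste - - - - | tee -a log.txt
```

```text
t: 21.75	position: [516.6, 226.4, 159.1]	force: [4.6, 0.3, 3.0]	grip_width: 19.8
t: 21.83	position: [517.2, 221.8, 159.1]	force: [4.5, 1.6, 2.1]	grip_width: 19.3
t: 21.92	position: [518.3, 217.3, 159.1]	force: [3.6, 1.6, 2.7]	grip_width: 19.3
t: 22.0	position: [519.6, 212.9, 159.1]	force: [4.5, 3.3, 1.2]	grip_width: 19.5
t: 22.08	position: [520.9, 209.1, 159.0]	force: [1.6, 11.2, -0.0]	grip_width: 19.2
t: 22.17	position: [522.7, 205.2, 159.0]	force: [2.4, 11.7, -1.1]	grip_width: 19.7
t: 22.25	position: [524.9, 201.5, 159.0]	force: [2.0, 11.9, -2.6]	grip_width: 19.2
t: 22.33	position: [527.5, 197.9, 159.0]	force: [2.1, 13.1, -3.5]	grip_width: 19.7
t: 22.42	position: [530.4, 194.5, 159.0]	force: [-0.3, 13.3, -4.1]	grip_width: 19.6
```

Drive onset is clear at about θ=200.5° (force jumps from 3 to 11 N). I'll carry on round.

```bash
{ python3 -m creep '[[-2.3,3.9,0,0],[-2,4.1,0,0],[-1.6,4.2,0,0]]'; python3 -m creep '[[-1.2,4.4,0,0],[-0.8,4.5,0,0]]'; python3 -m creep '[[-0.4,4.5,0,0],[-0.1,4.5,0,0]]'; python3 -m creep '[[0.4,4.5,0,0],[0.7,4.5,0,0],[1.2,4.4,0,0]]'; python3 -m creep '[[1.5,4.3,0,0],[1.9,4.1,0,0],[2.2,4.0,0,0]]'; } | grep -E '^t:|pos|force: \[|width' | paste - - - - | tee -a log.txt; python3 - <<'E'
import re,numpy as np
from scipy.optimize import least_squares
P=np.array([eval(re.search(r'position: (\[.*?\])',l)[1])[:2] for l in open('log.txt')])
r=least_squares(lambda c:np.hypot(*(P-c[:2]).T)-c[2],[568,230,52]);print(r.x,np.round(r.fun,1))
c=r.x;print(np.degrees(np.arctan2(P[:,1]-c[1],P[:,0]-c[0]))%360)
E
```

```text
t: 22.67	position: [540.3, 186.0, 158.9]	force: [-1.2, 16.0, -6.1]	grip_width: 19.4
t: 22.83	position: [547.9, 181.9, 158.8]	force: [-3.7, 15.0, -5.0]	grip_width: 19.6
t: 23.0	position: [556.0, 179.2, 158.8]	force: [-5.3, 14.3, -3.2]	grip_width: 19.7
t: 23.25	position: [568.7, 177.8, 158.8]	force: [-9.1, 9.0, -1.1]	grip_width: 19.7
t: 23.5	position: [581.8, 179.8, 158.9]	force: [-9.9, 4.2, 2.1]	grip_width: 19.9
[568.84649604 230.2830487   52.47679585] [ 0.1  0.1  0.1  0.   0.  -0.  -0.1  0.1 -0.1 -0.1 -0.3 -0.3 -0.1  0.
  0.1  0.   0.   0.2  0.2  0.2  0.  -0.4]
[143.14573446 148.71018913 154.02616706 159.35506954 164.2905751
 169.32453603 174.1781379  179.10928237 184.25050536 189.32766783
 194.4052259  199.44203407 203.83612833 208.52640738 213.22305965
 218.06845346 222.94503857 237.19267021 246.59074326 255.88383657
 269.84007059 284.39111969]
```

```bash
{ python3 -m creep '[[2.6,3.7,0,0],[2.9,3.5,0,0],[3.1,3.2,0,0]]'; python3 -m creep '[[3.5,3,0,0],[3.7,2.6,0,0],[3.9,2.3,0,0]]'; python3 -m creep '[[4.1,2,0,0],[4.2,1.6,0,0],[4.4,1.2,0,0]]'; python3 -m creep '[[4.5,0.8,0,0],[4.5,0.4,0,0],[4.5,0.1,0,0]]'; python3 -m creep '[[4.5,-0.4,0,0],[4.5,-0.7,0,0],[4.4,-1.2,0,0]]'; python3 -m creep '[[4.3,-1.5,0,0],[4.1,-1.9,0,0],[4,-2.2,0,0]]';  } | grep -E '^t:|pos|force: \[|width' | paste - - - - | tee -a log.txt; cat > fit.py <<'E'
import re,numpy as np
from scipy.optimize import least_squares
P=np.array([eval(re.search(r'position: (\[.*?\])',l)[1])[:2] for l in open('log.txt')])
r=least_squares(lambda c:np.hypot(*(P-c[:2]).T)-c[2],[568,230,52]);print(r.x,np.round(r.fun,1))
c=r.x;print((np.degrees(np.arctan2(P[:,1]-c[1],P[:,0]-c[0]))%360)[10:].round(1))
E
python3 fit.py
```

```text
t: 23.75	position: [594.1, 185.0, 159.1]	force: [-9.5, -1.4, 4.5]	grip_width: 19.2
t: 24.0	position: [605.0, 193.4, 159.4]	force: [-5.6, -6.4, 6.1]	grip_width: 19.7
t: 24.25	position: [613.5, 204.2, 159.6]	force: [-2.6, -8.4, 5.9]	grip_width: 19.2
t: 24.5	position: [618.9, 216.9, 159.8]	force: [1.1, -9.9, 5.7]	grip_width: 19.3
t: 24.75	position: [620.9, 230.6, 160.0]	force: [6.7, -9.1, 3.7]	grip_width: 19.4
t: 25.0	position: [619.3, 244.3, 160.1]	force: [9.8, -7.1, 3.3]	grip_width: 19.2
[568.5575112  230.26213195  52.23104074] [ 0.1  0.1  0.1  0.   0.  -0.1 -0.1  0.  -0.1 -0.2 -0.3 -0.3 -0.1  0.
  0.   0.   0.1  0.3  0.4  0.4  0.2 -0.1 -0.3 -0.4 -0.3 -0.1  0.1  0.4]
[194.5 199.5 203.9 208.7 213.4 218.2 223.1 237.4 246.9 256.2 270.2 284.7
 299.4 314.7 329.9 345.1   0.4  15.5]
```

```bash
{ python3 -m creep '[[3.7,-2.6,0,0],[3.5,-2.9,0,0],[3.2,-3.1,0,0]]'; python3 -m creep '[[3,-3.5,0,0],[2.6,-3.7,0,0],[2.3,-3.9,0,0]]'; python3 -m creep '[[2,-4.1,0,0],[1.6,-4.2,0,0],[1.2,-4.4,0,0]]'; python3 -m creep '[[0.8,-4.5,0,0],[0.4,-4.5,0,0],[0.1,-4.5,0,0]]'; python3 -m creep '[[-0.4,-4.5,0,0],[-0.7,-4.5,0,0],[-1.2,-4.4,0,0]]'; python3 -m creep '[[-1.5,-4.3,0,0],[-1.9,-4.1,0,0],[-2.2,-4,0,0]]'; python3 -m creep '[[-2.6,-3.7,0,0],[-2.9,-3.5,0,0],[-3.1,-3.2,0,0]]'; python3 -m creep '[[-3.5,-3,0,0],[-3.7,-2.6,0,0],[-3.9,-2.3,0,0]]';  } | grep -E '^t:|pos|force: \[|width' | paste - - - - | tee -a log.txt; python3 fit.py
```

```text
t: 25.25	position: [614.0, 257.0, 160.2]	force: [11.7, -3.5, 3.3]	grip_width: 19.3
t: 25.5	position: [605.5, 267.9, 160.2]	force: [11.6, -1.7, 4.2]	grip_width: 19.6
t: 25.75	position: [594.5, 276.1, 160.2]	force: [12.2, 3.3, 5.3]	grip_width: 19.3
t: 26.0	position: [581.7, 281.2, 160.2]	force: [10.5, 6.6, 6.7]	grip_width: 19.4
t: 26.25	position: [568.0, 282.6, 160.1]	force: [8.3, 10.3, 8.3]	grip_width: 19.2
t: 26.5	position: [554.2, 280.4, 160.0]	force: [5.7, 11.9, 9.3]	grip_width: 19.5
t: 26.75	position: [541.4, 274.6, 159.8]	force: [1.8, 14.0, 11.3]	grip_width: 19.0
t: 27.0	position: [530.5, 265.5, 159.5]	force: [-1.0, 13.1, 11.3]	grip_width: 19.2
[568.65836907 230.32883389  52.29780888] [ 0.1  0.1  0.1  0.   0.  -0.  -0.1  0.1 -0.1 -0.1 -0.3 -0.2 -0.   0.1
  0.1  0.1  0.1  0.3  0.4  0.4  0.2 -0.1 -0.3 -0.5 -0.4 -0.3 -0.1  0.2
  0.3  0.3  0.3  0.2 -0.  -0.2 -0.3 -0.4]
[1.945e+02 1.996e+02 2.040e+02 2.087e+02 2.134e+02 2.182e+02 2.231e+02
 2.374e+02 2.468e+02 2.561e+02 2.700e+02 2.846e+02 2.993e+02 3.145e+02
 3.298e+02 3.450e+02 3.000e-01 1.540e+01 3.050e+01 4.560e+01 6.060e+01
 7.560e+01 9.070e+01 1.061e+02 1.216e+02 1.373e+02]
```

```bash
{ python3 -m creep '[[-4.1,-2,0,0],[-4.2,-1.6,0,0],[-4.4,-1.2,0,0]]'; python3 -m creep '[[-4.5,-0.8,0,0],[-4.5,-0.4,0,0],[-4.5,-0.1,0,0]]'; python3 -m creep '[[-4.5,0.4,0,0],[-4.5,0.7,0,0],[-4.4,1.2,0,0]]'; python3 -m creep '[[-4.3,1.5,0,0],[-4.1,1.9,0,0]]'; python3 -m creep '[[0,0,0,0],[0,0,0,0]]'; } | grep -E '^t:|pos|force: \[|width' | paste - - - - | tee -a log.txt; python3 fit.py
```

```text
t: 27.25	position: [522.3, 253.9, 159.3]	force: [-1.3, 10.6, 10.1]	grip_width: 19.4
t: 27.5	position: [517.6, 240.7, 159.1]	force: [0.9, 9.9, 7.7]	grip_width: 19.4
t: 27.75	position: [516.6, 227.0, 159.0]	force: [-0.4, 8.7, 5.3]	grip_width: 19.8
t: 27.92	position: [517.9, 218.0, 159.0]	force: [1.8, 9.3, 3.3]	grip_width: 19.4
t: 28.08	position: [518.1, 217.8, 159.0]	force: [1.5, 6.3, 3.0]	grip_width: 19.1
[568.68366607 230.32034307  52.28527903] [ 0.1  0.2  0.1  0.1  0.1  0.  -0.   0.1 -0.1 -0.1 -0.2 -0.2 -0.   0.1
  0.1  0.1  0.1  0.3  0.4  0.4  0.2 -0.1 -0.3 -0.5 -0.4 -0.3 -0.1  0.2
  0.3  0.3  0.3  0.2 -0.  -0.2 -0.3 -0.4 -0.3 -0.2 -0.1 -0.  -0.2]
[1.945e+02 1.995e+02 2.039e+02 2.086e+02 2.134e+02 2.182e+02 2.231e+02
 2.374e+02 2.468e+02 2.561e+02 2.700e+02 2.846e+02 2.993e+02 3.145e+02
 3.298e+02 3.450e+02 3.000e-01 1.540e+01 3.050e+01 4.560e+01 6.060e+01
 7.570e+01 9.070e+01 1.061e+02 1.216e+02 1.373e+02 1.531e+02 1.685e+02
 1.836e+02 1.936e+02 1.939e+02]
```

```bash
{ python3 -m creep '[[-2.8,1.6,0,0],[-2.7,1.9,0,0],[0,0,0,0],[0,0,0,0]]'; } | grep -E '^t:|pos|force: \[|width' | paste - - - - | tee -a log.txt; python3 fit.py | tail -1; python3 -m creep '[[0,0,0,0],[0,0,0,0],[0,0,0,0],[0,0,0,0],[0,0,0,0]]' 0.05
```

```text
t: 28.42	position: [519.9, 211.7, 159.0]	force: [1.2, 7.1, 2.7]	grip_width: 19.1
 1.836e+02 1.936e+02 1.939e+02 2.009e+02]
t: 28.83
position: [519.9, 211.2, 158.9]
tool_rot: [0.788, 0.616, 0.001, 0.008]
force: [-0.1, 0.2, 0.3]
grip_width: 40.9
finger_force: 0.0
```

```bash
python3 -m creep '[[0,0,-10,0],[0,0,-25,0],[0,0,-30,0],[0,0,-30,0],[0,0,-15,0],[-25.8,8.2,0,0],[-25.8,8.2,0,0],[-25.8,8.2,0,0],[-25.8,8.2,0,0],[-25.8,8.2,0,0],[0,0,0,0],[0,0,0,0]]'; python3 -m creep '[[0,0,0,0],[0,0,0,0],[0,0,0,0]]'; python3 st.py; python3 - <<'E'
from h import *
import pickle
s=read_state();im=grab_frame("wrist");pickle.dump(s,open("s8.pkl","wb"));cv2.imwrite("pics/w8.png",im[:,:,::-1])
g=cv2.cvtColor(im,cv2.COLOR_RGB2GRAY).astype(int)
u,v=pix("wrist",(529,74.3,24),s).round().astype(int);print(u,v)
for c in(u-8,u,u+8):print(c,v-50,g[v-50:v+45,c].tolist())
for z,y in((24,25),(24,-25),(109,0)):
  X=np.array([529,74.3,z])+y*np.array([.239,.971,0]);r=int(pix("wrist",X,s)[1]);print(z,y,r,u-45,g[r,u-45:u+46].tolist())
E
```

```text
t: 29.83
position: [527.7, 76.4, 271.4]
tool_rot: [0.788, 0.615, 0.002, 0.008]
force: [-0.4, 0.0, 0.1]
grip_width: 40.4
finger_force: 0.0
t: 30.08
position: [527.5, 78.4, 270.7]
tool_rot: [0.787, 0.617, 0.002, 0.008]
force: [-0.5, 1.0, -0.6]
grip_width: 40.5
finger_force: 0.0
30.0833 [527.5  78.4 270.7] [-0.5  1.  -0.6] 40.49810663460978 [ 0.0992  0.2503  1.7982 -0.013   1.0813  0.3472] 0.0
[[ 0.2397  0.9708  0.0129]
 [ 0.9708 -0.2396 -0.0103]
 [-0.0069  0.015  -0.9999]] -13.862848081257031
281 166
273 116 [195, 191, 190, 195, 195, 193, 193, 192, 194, 193, 194, 194, 195, 194, 193, 194, 196, 195, 192, 195, 193, 187, 144, 91, 55, 64, 67, 62, 65, 61, 60, 58, 62, 67, 95, 147, 172, 164, 144, 123, 103, 95, 94, 95, 94, 97, 92, 62, 29, 14, 10, 26, 13, 17, 20, 18, 17, 14, 22, 17, 15, 19, 12, 13, 15, 19, 16, 22, 12, 11, 20, 21, 12, 15, 21, 16, 20, 24, 17, 17, 11, 13, 55, 123, 174, 195, 199, 193, 191, 194, 195, 194, 193, 195, 192]
281 116 [181, 185, 191, 192, 194, 194, 188, 195, 195, 196, 195, 195, 195, 193, 196, 194, 193, 192, 193, 194, 192, 186, 142, 87, 56, 55, 61, 68, 61, 68, 63, 60, 68, 60
[... 1239 characters left out ...]
, 39, 23, 16, 11, 24, 15, 22, 17, 18, 12, 19, 18, 14, 20, 8, 21, 21, 12, 15, 12, 13, 13, 18, 22, 7, 20, 15, 21, 15, 7, 20, 16, 17, 13, 18, 11, 18, 20, 12, 13, 18, 16, 18, 28, 38, 48, 63, 96, 147, 175, 179, 179, 178, 180, 178, 177, 179, 178, 185, 179, 185, 185, 184, 183, 185, 179, 182]
109 0 184 236 [111, 114, 110, 111, 110, 105, 110, 119, 114, 115, 112, 110, 114, 113, 113, 114, 112, 114, 111, 98, 58, 31, 35, 29, 32, 30, 15, 15, 16, 12, 20, 13, 19, 8, 20, 20, 13, 12, 16, 18, 12, 17, 11, 19, 15, 21, 20, 19, 18, 18, 17, 22, 12, 13, 23, 12, 19, 19, 17, 22, 11, 20, 13, 14, 17, 17, 9, 22, 38, 49, 67, 98, 148, 177, 179, 177, 179, 177, 176, 176, 175, 180, 181, 176, 183, 183, 185, 182, 179, 179, 179]
```

```bash
python3 - <<'E'
from h import *
import pickle
s=pickle.load(open("s8.pkl","rb"));w=lambda u,v:ray("wrist",(u,v),s)
y=np.radians(-13.85);ex=np.array([np.cos(y),np.sin(y),0]);ey=np.array([-ex[1],ex[0],0]);o=np.array([529,74.3,0])
f=lambda r,z,u=281:((onz(w(u,r),z)-o)@ey).round(1)
g=lambda r,z,u:((onz(w(u,r),z)-o)@ex).round(1)
print("stage front",f(138.5,12),f(139.9,24),"cell front bottom",f(150.5,24),"cap",f(163.4,109),f(198.6,109))
print("x: stage",g(144,24,254.8),g(144,24,308.5),"cap",g(184,109,261.5),g(184,109,303.8))
# same in the edge model: pixel rows expected for centred cell
for d in(0,2):
  q=o+(-0.0)*ey
  print(d,[pix("wrist",o+yy*ey+[0,0,z],s)[1].round(1) for yy,z in((31,12),(31,24),(17+d,24),(17+d,109),(-17+d,109),(-31,24))])
c=cv2.imread("pics/w8.png");print(c[185:205:3,256].tolist(),c[190:205,258].mean(1).round().tolist(),c[190:205,306].mean(1).round().tolist())
E
```

```text
stage front 30.5 30.4 cell front bottom 18.3 cap 19.7 -14.1
x: stage -30.4 31.0 cap -19.8 19.9
0 [np.float64(138.0), np.float64(139.3), np.float64(151.6), np.float64(166.3), np.float64(201.5), np.float64(191.8)]
2 [np.float64(138.0), np.float64(139.3), np.float64(149.9), np.float64(164.2), np.float64(199.5), np.float64(191.8)]
[[53, 57, 62], [54, 60, 61], [80, 91, 91], [97, 111, 114], [155, 169, 166], [183, 200, 192], [181, 196, 191]] [46.0, 69.0, 100.0, 112.0, 114.0, 117.0, 127.0, 156.0, 180.0, 194.0, 194.0, 194.0, 194.0, 194.0, 193.0] [91.0, 130.0, 161.0, 178.0, 175.0, 178.0, 174.0, 173.0, 173.0, 168.0, 179.0, 175.0, 175.0, 176.0, 172.0]
```

The cell is square, within 0.3 mm across the bench and about 2 mm along it. The wheel went 360° past the drive onset to within about 2°, and the arm is clear. I'm handing in.

```bash
python3 -c "
from rig import *
print(finish_job())"
```

```text
the job is handed in; nothing more can be done
None
```

The job is handed in at about 30 s: the cell stands upright and square on the stage, about 2 mm off centre toward the lamp. The gate was opened by one turn past the play, to within about 2° by hand position; I did not measure the stem's rise. Joint 6 was once driven onto its range limit (it read 2.922 against 2.92) and the arm recovered. I let go of everything and touched neither the tape nor the weight.

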